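# Coffee things back on their matching cork pads

## Task

Put the small enamel mug, the aluminium canister, the square tea tin and the wooden spoon tray back on the glass shelf's cork pads, each upright in the middle of the pad cut to its shape and size (mug on the larger round one, canister on the smaller round one), with the tin and the tray turned square with their pads. Set them down without dropping or toppling any, and leave the sugar tin and the scoop where they are.

Things in the scene. Friction and masses are not known exactly. Their poses are not given: they have to be found in the camera images.
- mug: The single small white enamel mug with a dark rim, upright and open: 64 mm in diameter, 66 mm high, wall 3 mm; its loop handle sticks out to 55 mm from the axis on the +y side. Origin: centre of its underside; z up. (The larger stacked pair of mugs at the far edge is not meant.) It starts somewhere on the glass.
- canister: Closed round aluminium canister with a lid: 44 mm in diameter, 72 mm high, upright. Origin: centre of its underside; z up. It starts somewhere on the glass.
- tea_tin: Closed square steel tea tin, darker body and bright lid: 52 x 52 mm, 69 mm high, upright. Origin: centre of its underside; x and y along its sides, z up. It starts somewhere on the glass.
- spoon_tray: Small open, empty oblong wooden spoon tray: 110 mm long (x) by 40 mm wide (y), 36 mm high, walls and floor 5 mm. Origin: centre of its underside; z up. It starts somewhere on the glass.
- mug_pad: The larger round cork pad, 88 mm in diameter, 5 mm thick, fixed on the glass. Origin: centre of its underside (5 mm below its top).
- canister_pad: The smaller round cork pad, 66 mm in diameter, 5 mm thick, fixed. Origin: centre of its underside. All things and pads stand on a level clear glass shelf whose top is 30 mm above the work surface (z = 0.030); mostly 30 mm or more of room lies round each. Nothing among them is taller than 72 mm above the glass, and the taller equipment stands beyond 0.77 m from the base axis.
- tin_pad: Square cork pad, 76 x 76 mm, 5 mm thick, fixed. Origin: centre of its underside; x and y along its sides.
- tray_pad: Oblong cork pad, 134 mm (x) by 64 mm (y), 5 mm thick, fixed. Origin: centre of its underside.
- sugar_tin: Low closed aluminium sugar tin with a wooden knob, 36 mm in diameter, 36 mm high, on the robot's side of the shelf; to be left alone. Origin: centre of its underside.
- scoop: Small steel scoop, a 36 mm cup 22 mm high with a flat handle reaching 67 mm to its -x, on the robot's side of the shelf; to be left alone. Origin: centre of the cup's underside.
Mind the look-alikes: they are no part of the job. What is shaped like the spoon_tray but green is not meant.

How it is judged:
At the end, for the whole second after the job is handed in: Mug, canister, tea tin and spoon tray each stand at rest and upright (within 0.1 rad) on their own pad, centred within 12 mm; the tray's long axis is within 0.2 rad of its pad's, the tin's sides within 0.2 rad of its pad's sides (any quarter turn) (horizontal distance between mug and mug_pad below 0.012 m and z of mug in the frame of mug_pad between 0.002 and 0.009 m and angle between each of mug, canister, tea_tin, spoon_tray's own z axis and vertical below 0.1 rad and linear speed of each of mug, canister, tea_tin, spoon_tray below 0.02 m/s and horizontal distance between canister and canister_pad below 0.012 m and z of canister in the frame of canister_pad between 0.002 and 0.009 m and horizontal distance between tea_tin and tin_pad below 0.012 m and z of tea_tin in the frame of tin_pad between 0.002 and 0.009 m and horizontal distance between spoon_tray and tray_pad below 0.012 m and z of spoon_tray in the frame of tray_pad between 0.002 and 0.009 m and angle between the x axis of spoon_tray and the x axis of tray_pad, either way round below 0.2 rad and (angle between the x axis of tea_tin and the x axis of tin_pad, either way round below 0.2 rad or angle between the x axis of tea_tin and the y axis of tin_pad, either way round below 0.2 rad)); the robot touches nothing.
It fails at once if one of the four things is dropped (from more than about 25 mm) or thrown ((linear speed of mug above 0.7 m/s and contact force between mug and anything else below 0.05 N) or (linear speed of canister above 0.7 m/s and contact force between canister and anything else below 0.05 N) or (linear speed of tea_tin above 0.7 m/s and contact force between tea_tin and anything else below 0.05 N) or (linear speed of spoon_tray above 0.7 m/s and contact force between spoon_tray and anything else below 0.05 N)).
It fails at once if one of the four things is toppled (angle between any of mug, canister, tea_tin, spoon_tray's own z axis and vertical above 0.9 rad).
It fails at once if the sugar tin or the scoop is pushed more than 25 mm from its place (distance of any of sugar_tin, scoop from where it was at the start of the episode above 0.025 m).
It also fails if it takes over 112 s, if anything falls off the work surface, if the arm or the gripper's body presses on something with over 40 N, if the wrist force passes 120 N, or if a joint passes its speed limit or range.

## Robot

A 7-joint arm with a two-finger parallel gripper is mounted at the origin on the work surface. World frame = base frame: x ahead of the robot, y to its left, z up, the work surface at z = 0. Lengths are in m, angles in rad, forces in N, time in s.
With the tool pointing down it reaches from about 0.425 to 0.925 m from the base axis. Payload 6.8 kg.
Tool frame: the origin (TCP) lies on the centre line of the jaws, within the pads' length; the fingertips stand 19 mm ahead of it and the grasp point (between the pads) is the TCP (bot.tcp_to_tips is the distance from the TCP to the fingertips, in m); x points along the fingers, y is the direction in which the jaws open and shut, and the axes are right-handed (so a half turn about x gives the same grasp; the last joint's range is limited). The gripper opens to 85 mm and grips with 20 to 120 N. Pads are 22 mm wide; open, the fingers measure 114 mm over their backs; the gripper's body (76 mm by 85 mm) begins 54 mm behind the grasp point. The pads swing forward as they close: fully open they stand 13 mm farther back than shut.
Start: joints at [1.19, 0.477, 0.022, 1.555, -0.011, 1.109, -0.083], TCP at [0.182, -0.65, 0.25] pointing down, gripper open.
Joint ranges: [-2.96, 2.96], [-0.34, 2.1], [-1.41, 1.46], [0.24, 2.44], [-1.37, 4.51], [0.17, 1.92], [-2.96, 2.96]. Speed limits (rad/s): [2.39, 2.39, 3.14, 3.14, 3.14, 3.14, 3.14].

## Interface

Orientations are given as a unit quaternion [w, x, y, z].
In Python, from station import status, eyes, bot gives the robot as it stands.
- The arm moves only by the tool apply_moves, never from a script. Its arguments are lists of equal length, an entry for each row: "travel": the shift along the tool's x, y, z in cm, a list of three; "turn": the turn, a rotation vector about the tool's x, y, z in rad, a list of three; "grip": the closure, from 0 (fully open) to 1 (shut). In form: {"travel": [[tx, ty, tz], ...], "turn": [[wx, wy, wz], ...], "grip": [grip, ...]}. A call has 1 to 8 rows; each row shifts and turns the pose as measured when the row begins, along the tool's axes as they then stand; what a row does not reach is not made up. A row lasts 1/12 s, in which the tool goes at most 41.7 mm and 7.16 degrees, less where a joint would pass 70% of its speed; a pose out of reach is approached as far as the arm can. A call is refused whole if a number of a shift passes 4.17 or a number of a turn 0.125, either way. A call with a gripper value outside its range is refused whole. The fingers move at their own pace and stop on an object; "newtons" is the grip in N (left out, the last holds). Time passes only in rows, so rows that do not move let the fingers close. It gives the time, the measured TCP pose, the force and the opening at its end, in the units of the state.
- status.get_obs(): the state, without advancing time (a new reading comes with each control period).
- eyes.read_camera(name): name is "scene" or "top"; returns the picture (384x512x3 uint8, red, green, blue); there is no depth.
- eyes.calibration(name): a dict with "intrinsics" (3x3 intrinsics, pixels), "distortion" ([k1, k2, p1, p2, k3] as OpenCV has them; the pictures are not rectified), "xyz" and "attitude" of the camera in the world. Camera axes: x right, y down, z forward; pixel columns grow to the right and rows downward; lengths in m; the calibration is good to about 2 mm. A picture is of the moment at which its call begins. calibration takes no time and is no camera call.
- bot.hand_in(): hands the job in, once; it reports no verdict.
Trained networks look in the newest picture that a camera, given by its name, has taken for a name from the list of things; names that differ only in an ending like _2 or _b are one class to them, and where a whole thing is asked for, a point or a joint stands for the part that bears it (a point fixed in the world has none). Each returns a list of dicts, best first, with "score" (0 to 1); they miss things now and then, are a little off and sometimes report something else, mostly with a low value. They report only what shows in the picture. A call takes as long as a camera call. They do not tell look-alikes from the thing itself.
- eyes.masks_of(thing, camera): "region" (384x512 bool, what is visible of it) and "rect" ([left, top, right, bottom] in pixels, round what is visible of it).
The state is a dict: "t": time; "q": joint angles; "joint_vel": joint speeds; "joint_torque": joint torques, N m; "eef_pos": TCP position; "tool_rot": TCP orientation; "contact_force": force on the tool from outside, world axes, zero at the start; "torque": the same for the moment, N m; "gripper_width": opening from 0.0 (shut) to 1.0 (fully open).
Only numpy, scipy, OpenCV 4.12 (cv2) and the standard library are available. Lean on these libraries where they do the work, as an engineer would, in place of code of your own. Each camera call takes 0.05 s, during which the arm holds its last target. There are 200 camera calls.

## Working session

There is one attempt and no reset: what is moved stays moved. The work goes in short steps, Python scripts to look and compute and a tool call to move; the robot and the scene stay as the last step left them, time stands still between calls to the robot, and variables do not carry over. Pictures are saved under pics/ and viewed, about 12 in all and at most 16, crops included, and the job is handed in when it is done.

Besides the shell and the picture viewer there is one more tool, called after "Request:" as a command line: name --argument value ..., lists and objects as JSON in quotes. apply_moves: Moves the arm, as the interface text tells. Its arguments: {"type":"object","properties":{"travel":{"type":"array"},"turn":{"type":"array"},"grip":{"type":"array"},"newtons":{"type":"number"}},"required":["travel","turn","grip"]}

```bash
ls; mkdir -p pics; python3 - <<'E'
from station import status, eyes, bot
import cv2,numpy as np
for c in("scene","top"):
    im=eyes.read_camera(c); cv2.imwrite(f"pics/{c}0.png",im[:,:,::-1])
    k=eyes.calibration(c); print(c,k)
    for n in "mug canister tea_tin spoon_tray mug_pad canister_pad tin_pad tray_pad sugar_tin scoop".split():
        print(n,[(round(d["score"],2),[int(v) for v in d["rect"]],int(d["region"].sum())) for d in eyes.masks_of(n,c)][:4])
print(status.get_obs())
E
```

```text
pics
scene {'intrinsics': array([[355.91769798,   0.        , 253.45875261],
       [  0.        , 355.91769798, 188.07765886],
       [  0.        ,   0.        ,   1.        ]]), 'distortion': array([0.01539762, 0.        , 0.        , 0.        , 0.        ]), 'xyz': array([ 0.71184497, -0.51362317,  0.77884296]), 'attitude': array([-0.32404202,  0.91357376,  0.23144239, -0.08254805])}
mug [(0.68, [311, 90, 345, 118], 579)]
canister [(0.83, [333, 205, 355, 231], 518)]
tea_tin [(0.94, [156, 313, 197, 365], 1136)]
spoon_tray [(0.88, [87, 223, 111, 274], 1139), (0.78, [211, 95, 246, 116], 517), (0.55, [240, 178, 285, 215], 867)]
mug_pad [(0.64, [326, 157, 356, 185], 596)]
canister_pad [(0.5, [271, 131, 292, 146], 275)]
tin_pad [(0.62, [273, 283, 314, 327], 1296)]
tray_pad [(0.87, [170, 235, 215, 287], 1483)]
sugar_tin [(0.67, [208, 196, 224, 219], 211)]
scoop [(0.68, [228, 152, 256, 169], 184), (0.37, [241, 180, 286, 217], 823)]
top {'intrinsics': array([[366.13857899,   0.        , 253.42372035],
       [  0.        , 366.13857899, 197.46097819],
       [  0.        ,   0.        , 
[... 759 characters left out ...]
': array([ 1.18993397,  0.47701135,  0.02238916,  1.55541618, -0.01149843,
        1.10927568, -0.08310081]), 'joint_vel': array([ 5.37651351e-04,  6.12605363e-04,  6.22571383e-05,  7.20974087e-04,
       -3.88494785e-04,  2.37294412e-05,  9.99655467e-05]), 'joint_torque': array([-6.13412121e-04, -5.96336746e+01,  1.60607491e+00, -2.81549478e+01,
        1.23722461e-02,  1.82747939e-03,  3.31375315e-05]), 'eef_pos': array([ 0.18185595, -0.65005616,  0.25029324]), 'tool_rot': array([ 0.09613818,  0.70054865,  0.09612836, -0.70053436]), 'contact_force': array([-0.08335044, -0.13648837,  0.41517619]), 'torque': array([ 0.05457417, -0.00034585,  0.02411298]), 'gripper_width': 0.9987836579744833}
```

```bash
python3 - <<'E'
import cv2
a=cv2.imread("pics/scene0.png");b=cv2.imread("pics/top0.png")
cv2.imwrite("pics/s1.png",cv2.resize(a[60:384,60:400],None,fx=1.8,fy=1.8,interpolation=2))
cv2.imwrite("pics/t1.png",cv2.resize(b[80:330,90:410],None,fx=2.4,fy=2.4,interpolation=2))
E
```

```text
(no output)
```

View pics/s1.png

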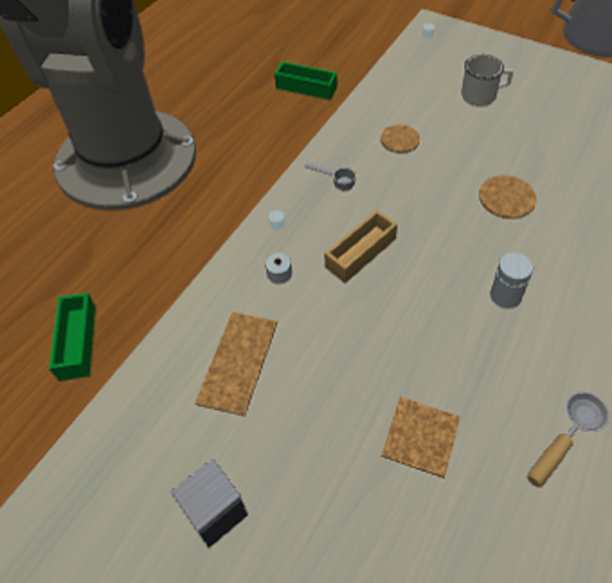

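View pics/t1.png

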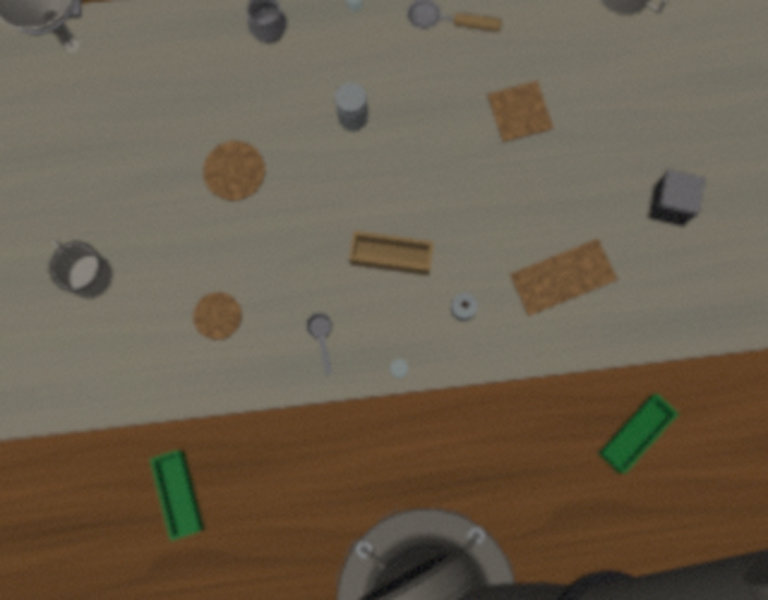

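Candidates:
- **Mug:** scene (328,104), top (123,191). The big stacked mugs at scene (388,68) and the grey cup at top (200,90) are not meant.
- **Tray:** wooden one at scene (262,196), top (252,185). The green trays at scene (100,248) and (228,105) are rejected.
- **Canister:** scene (344,215), top (236,124).
- **Tin:** scene (176,340), top (373,162).

Next I fit the models to both views.

```bash
cat > fit.py <<'E'
import cv2,numpy as np
from scipy.optimize import minimize
from scipy.spatial.transform import Rotation as R
from station import eyes,status,bot
CAL={c:eyes.calibration(c) for c in("scene","top")}
def proj(P,c):
    k=CAL[c];w,x,y,z=k["attitude"];Rw=R.from_quat([x,y,z,w]).as_matrix()
    pc=(P-k["xyz"])@Rw
    return cv2.projectPoints(pc,np.zeros(3),np.zeros(3),k["intrinsics"],k["distortion"])[0][:,0]
def ground(uv,c,z):
    k=CAL[c];w,x,y,zz=k["attitude"];Rw=R.from_quat([x,y,zz,w]).as_matrix()
    n=cv2.undistortPoints(np.array([[uv]],float),k["intrinsics"],k["distortion"])[0,0]
    d=Rw@np.r_[n,1];return (k["xyz"]+d*(z-k["xyz"][2])/d[2])[:2]
def box(a,b,h,z0=0):return [np.array([[sx*a/2,sy*b/2,z0+z] for sx in(-1,1) for sy in(-1,1) for z in(0,h)])]
def cyl(d,h):
    t=np.linspace(0,2*np.pi,40);return [np.array([[d/2*np.cos(a),d/2*np.sin(a),z] for a in t for z in(0,h)])]
M={"mug":cyl(.064,.066)+[np.array([[0,.03,.015],[0,.03,.055],[0,.055,.02],[0,.055,.05]])],"canister":cyl(.044,.072),
"tea_tin":box(.052,.052,.069),"spoon_tray":box(.11,.04,.036),"mug_pad":cyl(.088,.005),"canister_pad":cyl(.066,.005),
"tin_pad":box(.076,.076,.005),"tray_pad":box(.134,.064,.005),"sugar_tin":cyl(.036,.036),"scoop":cyl(.036,.022)}
S=8
def rend(n,p,c,roi,z0):
    x0,y0,w,h=roi;im=np.zeros((h*S,w*S),np.uint8);Rz=R.from_euler("z",p[2]).as_matrix()
    for P in M[n]:
        uv=proj(P@Rz.T+[p[0],p[1],z0],c);q=((uv+.5-[x0,y0])*S)
        cv2.fillConvexPoly(im,cv2.convexHull(np.round(q*16).astype(np.int32)),1,shift=4)
    return cv2.resize(im.astype(np.float32),(w,h),interpolation=cv2.INTER_AREA)
def fit(n,masks,guess,z0=.03,yaws=(0,.4,.8,1.2)):
    rois={}
    for c,m in masks.items():
        ys,xs=np.nonzero(m);rois[c]=(xs.min()-12,ys.min()-12,xs.max()-xs.min()+25,ys.max()-ys.min()+25)
    def cost(p):
        s=0
        for c,m in masks.items():
            x0,y0,w,h=rois[c];mm=m[y0:y0+h,x0:x0+w].astype(np.float32)
            s+=((rend(n,p,c,rois[c],z0)-mm)**2).sum()/mm.sum()
        return s
    best=None
    for yw in yaws:
        r=minimize(cost,[*guess,yw],method="Nelder-Mead",options=dict(initial_simplex=[[guess[0],guess[1],yw],[guess[0]+.02,guess[1],yw],[guess[0],guess[1]+.02,yw],[guess[0],guess[1],yw+.3]],xatol=2e-4,fatol=1e-4))
        if best is None or r.fun<best.fun:best=r
    return best
def hsv(im):return cv2.cvtColor(im,cv2.COLOR_RGB2HSV)
E
cat > m1.py <<'E'
from fit import *
near={"mug":((328,104),(123,191)),"canister":((344,215),(236,124)),"tea_tin":((176,340),(373,162)),"spoon_tray":((262,196),(252,185)),
"mug_pad":((341,171),(187,148)),"canister_pad":((281,138),(181,211)),"tin_pad":((293,305),(305,125)),"tray_pad":((192,261),(325,195)),
"sugar_tin":((215,208),(283,207)),"scoop":((250,160),(223,215))}
corkm={}
for c in("scene","top"):
    im=eyes.read_camera(c);h=hsv(im)
    corkm[c]=(h[...,1]>95)&(h[...,2]>60)&((h[...,0]<25))
for n,nn in near.items():
    masks={}
    for c,q in zip(("scene","top"),nn):
        if n.endswith("pad") or n=="spoon_tray":
            k=cv2.morphologyEx(corkm[c].astype(np.uint8),cv2.MORPH_CLOSE,np.ones((5,5)))
            _,lab=cv2.connectedComponents(k,connectivity=4);w=lab[q[1]-4:q[1]+5,q[0]-4:q[0]+5];l=np.bincount(w[w>0]).argmax();m=lab==l
        else:
            D=[d for d in eyes.masks_of(n,c) if np.hypot((d["rect"][0]+d["rect"][2])/2-q[0],(d["rect"][1]+d["rect"][3])/2-q[1])<14]
            if not D: continue
            m=D[0]["region"]
        masks[c]=m
    yaws=np.arange(0,6.2,.8) if n=="mug" else (0,.4,.8,1.2,1.6,2,2.4,2.8) if "tray" in n else (0,.4,.8,1.2) if n.startswith("t") else (0,)
    out=[]
    for ms in (masks,{k:v for k,v in masks.items() if k=="scene"},{k:v for k,v in masks.items() if k=="top"}):
        if not ms: continue
        c0=list(ms)[0];g=ground(nn[0 if c0=="scene" else 1],c0,.05)
        r=fit(n,ms,g,yaws=yaws);out.append((np.round(r.x,4).tolist(),round(r.fun,3)))
    print(n,[int(m.sum()) for m in masks.values()],*out)
E
python3 m1.py
```

```text
mug [522, 473] ([0.4779, 0.4089, 5.9318], np.float64(0.198)) ([0.475, 0.4144, 0.3602], np.float64(0.053)) ([0.48, 0.4089, -0.9141], np.float64(0.047))
canister [488, 251] ([0.6687, 0.0217, 0.384], np.float64(0.159)) ([0.6685, 0.0207, 0.4227], np.float64(0.111)) ([0.669, 0.0217, 0.1714], np.float64(0.046))
tea_tin [1175, 453] ([0.4843, -0.4023, 1.2298], np.float64(0.086)) ([0.4836, -0.402, 1.2319], np.float64(0.026)) ([0.4857, -0.4037, -0.3102], np.float64(0.034))
spoon_tray [768, 419] ([0.4565, -0.0075, 1.3192], np.float64(0.257)) ([0.4561, -0.0061, 1.3323], np.float64(0.088)) ([0.4583, -0.0088, 1.2806], np.float64(0.156))
mug_pad [581, 475] ([0.6076, 0.1985, 0.2327], np.float64(0.101)) ([0.6072, 0.1996, 0.1369], np.float64(0.032)) ([0.6086, 0.1981, 0.1259], np.float64(0.057))
canister_pad [258, 288] ([0.4027, 0.2382, 0.1751], np.float64(0.153)) ([0.4022, 0.2392, 0.1482], np.float64(0.053)) ([0.4032, 0.2369, 0.1314], np.float64(0.085))
tin_pad [1251, 424] ([0.6477, -0.2159, 1.7312], np.float64(0.112)) ([0.6475, -0.2158, 0.1571], np.float64(0.016)) ([0.649, -0.2168, 0.1718], np.float64(0.092))
tray_pad [1466, 723] ([0.3995, -0.2385, 1.8412], np.float64(0.096)) ([0.3991, -0.2382, 1.8384], np.float64(0.022)) ([0.4009, -0.24, -1.3004], np.float64(0.063))
sugar_tin []
scoop [191] ([0.3661, 0.1026, 0.0446], np.float64(0.391)) ([0.3661, 0.1026, 0.0446], np.float64(0.391))
```

```bash
cat > go.py <<'E'
import sys,numpy as np
from scipy.spatial.transform import Rotation as R
from station import status
def go(x=None,y=None,z=None,yaw=None):
    o=status.get_obs();w,a,b,c=o["tool_rot"];m=R.from_quat([a,b,c,w]).as_matrix();p=o["eef_pos"]
    yw=np.arctan2(m[1,1],m[0,1])
    print("t",round(o["t"],2),"p",np.round(p,4),"jaw yaw",round(yw,3),"down",np.round(m[:,0],3),"grip",round(o["gripper_width"],3),"F",np.round(o["contact_force"],1),"q",np.round(o["q"],2))
    if x is None: return
    d=m.T@(np.array([x,y,z])-p)*100
    print("travel cm",np.round(d,2),"len",round(np.linalg.norm(d),1))
    # align tool x to down and jaw to yaw (mod pi)
    if yaw is not None:
        e=(yaw-yw+np.pi/2)%np.pi-np.pi/2; yt=yw+e
        Y=np.array([np.cos(yt),np.sin(yt),0]);X=np.array([0,0,-1.]);T=np.c_[X,Y,np.cross(X,Y)]
        print("turn",np.round(R.from_matrix(m.T@T).as_rotvec(),3)," travel after turn",np.round(T.T@(np.array([x,y,z])-p)*100,2))
if __name__=="__main__": go(*map(float,sys.argv[1:]))
E
python3 - <<'E'
from fit import *
print("handle scene",ground((342,101.5),"scene",.065),"top",ground((116,181),"top",.065))
print("sugar",ground((215,205),"scene",.06),"top",ground((283,207),"top",.06))
E
python3 go.py 0.484 -0.4025 0.22 -0.34; python3 - <<'E'
import cv2
a=cv2.imread("pics/scene0.png");b=cv2.imread("pics/top0.png")
cv2.imwrite("pics/c1.png",cv2.hconcat([cv2.resize(a[80:130,300:360],(360,300),interpolation=2),cv2.resize(b[165:215,95:155],(360,300),interpolation=2)]))
E
```

```text
handle scene [0.51472266 0.44568339] top [0.51995688 0.43121108]
sugar [ 0.37459678 -0.09462457] top [ 0.37148227 -0.09622659]
t 1.7 p [ 0.1819 -0.65    0.2503] jaw yaw -1.298 down [ 0. -0. -1.] grip 1.001 F [ 0.2 -0.2 -0.1] q [ 1.19  0.48  0.02  1.56 -0.01  1.11 -0.08]
travel cm [  3.03 -15.7  -35.76] len 39.2
turn [-0.958 -0.    -0.   ]  travel after turn [  3.03  20.23 -33.41]
```

View pics/c1.png

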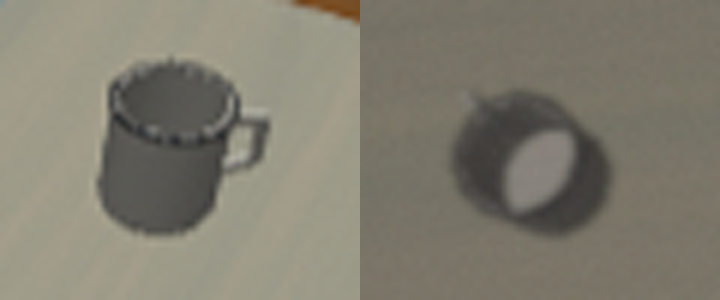

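Tin first. The crop confirms the single mug, with its handle toward about +0.65 rad.

Request:
apply_moves --travel '[[0.3, -1.6, -3.6], [0.3, -1.6, -3.6], [0.3, -1.6, -3.6], [0.3, -1.6, -3.6], [0.3, -1.6, -3.6], [0.3, -1.6, -3.6], [0.3, -1.6, -3.6], [0.3, -1.6, -3.6]]' --turn '[[0, 0, 0], [0, 0, 0], [0, 0, 0], [0, 0, 0], [0, 0, 0], [0, 0, 0], [0, 0, 0], [0, 0, 0]]' --grip '[0, 0, 0, 0, 0, 0, 0, 0]'

```text
t: 2.37
eef_pos: [0.4229, -0.4535, 0.225]
tool_rot: [-0.091, -0.7, -0.085, 0.704]
contact_force: [1.7, -1.2, 0.0]
gripper_width: 1.004
```

Request:
apply_moves --travel '[[0, 0, 0], [0, 0, 0], [0, 0, 0], [0, 0, 0], [0, 0, 0], [0, 0, 0], [0, 0, 0], [0, 0, 0]]' --turn '[[-0.12, 0, 0], [-0.12, 0, 0], [-0.12, 0, 0], [-0.12, 0, 0], [-0.12, 0, 0], [-0.12, 0, 0], [-0.12, 0, 0], [-0.12, 0, 0]]' --grip '[0, 0, 0, 0, 0, 0, 0, 0]'

```text
t: 3.03
eef_pos: [0.4378, -0.4393, 0.2248]
tool_rot: [-0.415, -0.573, -0.412, 0.574]
contact_force: [-0.6, -0.5, -0.7]
gripper_width: 0.996
```

```bash
python3 go.py 0.484 -0.4025 0.12 -0.34
```

```text
t 3.03 p [ 0.4378 -0.4393  0.2248] jaw yaw -0.321 down [ 0.001 -0.004 -1.   ] grip 0.996 F [-0.6 -0.5 -0.7] q [ 0.89  0.43 -0.28  1.71  0.14  1.02  0.25]
travel cm [10.46  3.2  -4.99] len 12.0
turn [ 0.019  0.004 -0.002]  travel after turn [10.48  3.13 -5.01]
```

Request:
apply_moves --travel '[[0, 1.0, -1.7], [0, 1.0, -1.7], [0, 1.1, -1.6], [2.5, 0, 0], [2.5, 0, 0], [2.5, 0, 0], [1.5, 0, 0], [0, 0, 0]]' --turn '[[0.02, 0, 0], [0, 0, 0], [0, 0, 0], [0, 0, 0], [0, 0, 0], [0, 0, 0], [0, 0, 0], [0, 0, 0]]' --grip '[0, 0, 0, 0, 0, 0, 0, 0]'

```text
t: 3.7
eef_pos: [0.4871, -0.4035, 0.1344]
tool_rot: [0.414, 0.577, 0.405, -0.576]
contact_force: [-0.3, -0.2, 0.2]
gripper_width: 0.998
```

```bash
python3 go.py 0.484 -0.4025 0.075 -0.34
```

```text
t 3.7 p [ 0.4871 -0.4035  0.1344] jaw yaw -0.336 down [ 0.007 -0.009 -1.   ] grip 0.998 F [-0.3 -0.2  0.2] q [ 0.79  0.54 -0.27  1.75  0.19  0.86  0.1 ]
travel cm [ 5.94 -0.38 -0.03] len 6.0
turn [ 0.004  0.006 -0.01 ]  travel after turn [ 5.94 -0.32  0.01]
```

Request:
apply_moves --travel '[[1.5, -0.3, 0], [1.5, 0, 0], [1.5, 0, 0], [1.2, 0, 0], [0.4, 0, 0], [0, 0, 0], [0, 0, 0], [0, 0, 0]]' --turn '[[0, 0.005, -0.01], [0, 0, 0], [0, 0, 0], [0, 0, 0], [0, 0, 0], [0, 0, 0], [0, 0, 0], [0, 0, 0]]' --grip '[0, 0, 0, 0, 0, 0, 0, 0]'

```text
t: 4.37
eef_pos: [0.4853, -0.4051, 0.0727]
tool_rot: [-0.41, -0.577, -0.408, 0.577]
contact_force: [-0.7, -0.1, 0.6]
gripper_width: 1.002
```

```bash
python3 go.py 0.484 -0.4025 0.075 -0.34
```

```text
t 4.37 p [ 0.4853 -0.4051  0.0727] jaw yaw -0.338 down [ 0.002 -0.003 -1.   ] grip 1.002 F [-0.7 -0.1  0.6] q [ 0.78  0.62 -0.25  1.78  0.21  0.76  0.08]
travel cm [-0.23 -0.21 -0.2 ] len 0.4
turn [ 0.002  0.002 -0.002]  travel after turn [-0.23 -0.21 -0.2 ]
```

Request:
apply_moves --travel '[[-0.1, -0.2, -0.2], [0, 0, 0], [0, 0, 0], [0, 0, 0], [0, 0, 0], [0, 0, 0], [0, 0, 0], [0, 0, 0]]' --turn '[[0, 0, 0], [0, 0, 0], [0, 0, 0], [0, 0, 0], [0, 0, 0], [0, 0, 0], [0, 0, 0], [0, 0, 0]]' --grip '[0, 0, 0.2, 0.5, 1, 1, 1, 1]' --newtons 40

```text
t: 5.03
eef_pos: [0.4854, -0.4034, 0.0774]
tool_rot: [0.412, 0.577, 0.406, -0.576]
contact_force: [-0.4, 0.4, -0.5]
gripper_width: 0.604
```

```bash
python3 go.py 0.648 -0.216 0.2 0.16
```

```text
t 5.03 p [ 0.4854 -0.4034  0.0774] jaw yaw -0.338 down [ 0.006 -0.006 -1.   ] grip 0.604 F [-0.4  0.4 -0.5] q [ 0.78  0.61 -0.25  1.78  0.21  0.76  0.08]
travel cm [-12.28   9.22 -23.02] len 27.7
turn [-0.498  0.005 -0.006]  travel after turn [-12.26  19.03 -15.91]
```

Request:
apply_moves --travel '[[-1, 0, 0], [-2.5, 0, 0], [-3, 0, 0], [-3, 0, 0], [-0.5, 0, 0], [0, 0, 0], [0, 0, 0], [0, 0, 0]]' --turn '[[0, 0, 0], [0, 0, 0], [0, 0, 0], [0, 0, 0], [-0.12, 0, 0], [-0.12, 0, 0], [-0.12, 0, 0], [-0.12, 0, 0]]' --grip '[1, 1, 1, 1, 1, 1, 1, 1]'

```text
t: 5.7
eef_pos: [0.4842, -0.4018, 0.1856]
tool_rot: [0.54, 0.458, 0.536, -0.459]
contact_force: [-0.7, -0.3, -1.2]
gripper_width: 0.603
```

```bash
python3 go.py 0.649 -0.216 0.18 0.16
```

```text
t 5.7 p [ 0.4842 -0.4018  0.1856] jaw yaw 0.159 down [ 0.004 -0.006 -1.   ] grip 0.603 F [-0.7 -0.3 -1.2] q [ 0.88  0.49 -0.39  1.71  0.23  0.97  0.56]
travel cm [  0.52  19.21 -15.74] len 24.8
turn [-0.001  0.006 -0.003]  travel after turn [  0.56  19.23 -15.71]
```

Request:
apply_moves --travel '[[0, 2.0, -1.6], [0, 3.0, -2.5], [0.1, 3.0, -2.5], [0.1, 3.0, -2.5], [0.1, 3.0, -2.5], [0.1, 3.0, -2.5], [0.1, 2.0, -1.6], [0, 0, 0]]' --turn '[[0, 0, 0], [0, 0, 0], [0, 0, 0], [0, 0, 0], [0, 0, 0], [0, 0, 0], [0, 0, 0], [0, 0, 0]]' --grip '[1, 1, 1, 1, 1, 1, 1, 1]'

```text
t: 6.37
eef_pos: [0.6495, -0.2148, 0.1842]
tool_rot: [0.54, 0.459, 0.534, -0.461]
contact_force: [0.2, 0.3, -0.7]
gripper_width: 0.608
```

```bash
python3 go.py 0.649 -0.216 0.083 0.16
```

```text
t 6.37 p [ 0.6495 -0.2148  0.1842] jaw yaw 0.154 down [ 0.004 -0.009 -1.   ] grip 0.608 F [ 0.2  0.3 -0.7] q [ 0.51  0.58 -0.41  1.57  0.27  1.03  0.17]
travel cm [10.12 -0.09  0.02] len 10.1
turn [-0.006  0.009 -0.003]  travel after turn [10.12 -0.07  0.11]
```

Request:
apply_moves --travel '[[2, 0, 0], [2.5, 0, 0], [2, 0, 0.0], [1.5, 0, 0], [0.6, 0, 0], [0.3, 0, 0], [0.2, 0, 0], [0, 0, 0]]' --turn '[[0, 0.008, 0], [0, 0, 0], [0, 0, 0], [0, 0, 0], [0, 0, 0], [0, 0, 0], [0, 0, 0], [0, 0, 0]]' --grip '[1, 1, 1, 1, 1, 1, 1, 1]'

```text
t: 7.03
eef_pos: [0.6526, -0.2129, 0.0955]
tool_rot: [0.541, 0.46, 0.536, -0.457]
contact_force: [0.5, -0.6, -1.2]
gripper_width: 0.605
```

```bash
python3 go.py 0.649 -0.216 0.083 0.16
```

```text
t 7.03 p [ 0.6526 -0.2129  0.0955] jaw yaw 0.159 down [ 0.008 -0.002 -1.   ] grip 0.605 F [ 0.5 -0.6 -1.2] q [ 0.49  0.68 -0.39  1.63  0.32  0.89  0.14]
travel cm [ 1.25 -0.42  0.25] len 1.3
turn [-0.001  0.003 -0.007]  travel after turn [ 1.25 -0.41  0.25]
```

Request:
apply_moves --travel '[[0, -0.4, 0.3], [0.3, 0, 0], [0.3, 0, 0], [0.3, 0, 0], [0.2, 0, 0], [0.2, 0, 0], [0, 0, 0], [0, 0, 0]]' --turn '[[0, 0.003, -0.006], [0, 0, 0], [0, 0, 0], [0, 0, 0], [0, 0, 0], [0, 0, 0], [0, 0, 0], [0, 0, 0]]' --grip '[1, 1, 1, 1, 1, 1, 1, 1]'

```text
t: 7.7
eef_pos: [0.6508, -0.2185, 0.0854]
tool_rot: [0.54, 0.46, 0.536, -0.458]
contact_force: [-0.1, 0.2, -1.4]
gripper_width: 0.608
```

```bash
python3 go.py 0.649 -0.216 0.082 0.16
```

```text
t 7.7 p [ 0.6508 -0.2185  0.0854] jaw yaw 0.158 down [ 0.006 -0.002 -1.   ] grip 0.608 F [-0.1  0.2 -1.4] q [ 0.5   0.7  -0.38  1.63  0.32  0.87  0.14]
travel cm [ 0.34 -0.14 -0.27] len 0.5
turn [-0.002  0.003 -0.006]  travel after turn [ 0.34 -0.14 -0.27]
```

Request:
apply_moves --travel '[[0.1, -0.1, -0.25], [0.2, 0, 0], [0.2, 0, 0], [0, 0, 0], [0, 0, 0]]' --turn '[[0, 0.003, -0.005], [0, 0, 0], [0, 0, 0], [0, 0, 0], [0, 0, 0]]' --grip '[1, 1, 1, 1, 1]'

```text
t: 8.12
eef_pos: [0.6501, -0.2156, 0.0833]
tool_rot: [0.539, 0.459, 0.537, -0.459]
contact_force: [-0.0, -0.2, -0.8]
gripper_width: 0.605
```

```bash
python3 go.py 0.649 -0.216 0.082 0.16
```

```text
t 8.12 p [ 0.6501 -0.2156  0.0833] jaw yaw 0.158 down [ 0.001 -0.001 -1.   ] grip 0.605 F [-0.  -0.2 -0.8] q [ 0.49  0.7  -0.38  1.63  0.32  0.87  0.14]
travel cm [ 0.13 -0.11  0.02] len 0.2
turn [-0.002  0.001 -0.001]  travel after turn [ 0.13 -0.11  0.02]
```

Request:
apply_moves --travel '[[0.2, 0, 0], [0, 0, 0], [0, 0, 0], [0, 0, 0], [0, 0, 0], [0, 0, 0], [-1.5, 0, 0], [-3, 0, 0]]' --turn '[[0, 0, 0], [0, 0, 0], [0, 0, 0], [0, 0, 0], [0, 0, 0], [0, 0, 0], [0, 0, 0], [0, 0, 0]]' --grip '[1, 1, 0.3, 0.2, 0, 0, 0, 0]'

```text
t: 8.78
eef_pos: [0.6465, -0.2144, 0.1217]
tool_rot: [0.535, 0.457, 0.541, -0.46]
contact_force: [-1.0, -0.2, -0.3]
gripper_width: 1.0
```

Request:
apply_moves --travel '[[-3, 0, 0], [-3, 0, 0], [-2, 0, 0], [0, 0, 0]]' --turn '[[0, 0, 0], [0, 0, 0], [0, 0, 0], [0, 0, 0]]' --grip '[0, 0, 0, 0]'

```text
t: 9.12
eef_pos: [0.6492, -0.2145, 0.214]
tool_rot: [0.538, 0.459, 0.539, -0.458]
contact_force: [0.5, 0.1, -0.2]
gripper_width: 1.001
```

```bash
python3 go.py 0.4565 -0.007 0.19 -0.25
```

```text
t 9.12 p [ 0.6492 -0.2145  0.214 ] jaw yaw 0.16 down [-0.001  0.002 -1.   ] grip 1.001 F [ 0.5  0.1 -0.2] q [ 0.52  0.56 -0.43  1.54  0.25  1.09  0.2 ]
travel cm [  2.46 -15.73 -23.55] len 28.4
turn [ 0.41  -0.002  0.001]  travel after turn [  2.4  -23.81 -15.34]
```

Request:
apply_moves --travel '[[0, -2.0, -3.0], [0.3, -2.0, -3.0], [0.3, -2.0, -3.0], [0.3, -2.0, -3.0], [0.3, -2.0, -3.0], [0.3, -2.0, -3.0], [0.3, -2.0, -3.0], [0.3, -1.5, -2.5]]' --turn '[[0, 0, 0], [0, 0, 0], [0, 0, 0], [0, 0, 0], [0, 0, 0], [0, 0, 0], [0, 0, 0], [0, 0, 0]]' --grip '[0, 0, 0, 0, 0, 0, 0, 0]'

```text
t: 9.78
eef_pos: [0.4566, -0.0058, 0.1966]
tool_rot: [0.54, 0.463, 0.531, -0.46]
contact_force: [0.4, 1.0, 1.3]
gripper_width: 1.002
```

Request:
apply_moves --travel '[[0, 0, 0], [0, 0, 0], [0, 0, 0], [0, 0, 0], [0, 0, 0]]' --turn '[[0.12, 0, 0], [0.12, 0, 0], [0.12, 0, 0], [0.05, 0, 0], [0, 0, 0]]' --grip '[0, 0, 0, 0, 0]'

```text
t: 10.2
eef_pos: [0.4494, 0.0012, 0.1979]
tool_rot: [0.432, 0.564, 0.425, -0.561]
contact_force: [-0.2, 0.3, -0.4]
gripper_width: 1.002
```

```bash
python3 go.py 0.4565 -0.007 0.055 -0.245
```

```text
t 10.2 p [0.4494 0.0012 0.1979] jaw yaw -0.268 down [ 0.01  -0.006 -1.   ] grip 1.002 F [-0.2  0.3 -0.4] q [ 0.31  0.2  -0.5   2.11  0.14  0.85 -0.55]
travel cm [14.3   0.74  0.56] len 14.3
turn [-0.023  0.003 -0.011]  travel after turn [14.29  0.89  0.62]
```

Request:
apply_moves --travel '[[0, 0.8, 0.6], [2.5, 0, 0], [2.5, 0, 0], [2.5, 0, 0], [2.0, 0, 0], [0.7, 0, 0], [0, 0, 0], [0, 0, 0]]' --turn '[[-0.023, 0.003, -0.01], [0, 0, 0], [0, 0, 0], [0, 0, 0], [0, 0, 0], [0, 0, 0], [0, 0, 0], [0, 0, 0]]' --grip '[0, 0, 0, 0, 0, 0, 0, 0]'

```text
t: 10.87
eef_pos: [0.4592, -0.007, 0.0964]
tool_rot: [0.442, 0.556, 0.437, -0.552]
contact_force: [0.5, 0.5, 1.7]
gripper_width: 0.998
```

```bash
python3 go.py 0.4565 -0.007 0.055 -0.245
```

```text
t 10.87 p [ 0.4592 -0.007   0.0964] jaw yaw -0.23 down [ 0.009 -0.001 -1.   ] grip 0.998 F [0.5 0.5 1.7] q [ 0.26  0.39 -0.44  2.17  0.28  0.63 -0.62]
travel cm [ 4.14 -0.3   0.07] len 4.1
turn [ 0.015 -0.001 -0.009]  travel after turn [ 4.14 -0.27  0.07]
```

Request:
apply_moves --travel '[[1.0, -0.2, 0], [1.0, 0, 0], [1.0, 0, 0], [0.8, 0, 0], [0.2, 0, 0], [0, 0, 0], [0, 0, 0]]' --turn '[[0.015, 0, -0.009], [0, 0, 0], [0, 0, 0], [0, 0, 0], [0, 0, 0], [0, 0, 0], [0, 0, 0]]' --grip '[0, 0, 0, 0, 0, 0, 0]'

```text
t: 11.45
eef_pos: [0.46, -0.0065, 0.0556]
tool_rot: [0.436, 0.559, 0.434, -0.556]
contact_force: [0.5, 0.3, 1.3]
gripper_width: 0.998
```

```bash
python3 go.py 0.4565 -0.007 0.055 -0.245
```

```text
t 11.45 p [ 0.46   -0.0065  0.0556] jaw yaw -0.246 down [ 0.005  0.001 -1.   ] grip 0.998 F [0.5 0.3 1.3] q [ 0.21  0.46 -0.4   2.19  0.34  0.54 -0.69]
travel cm [ 0.06 -0.33  0.14] len 0.4
turn [-0.001 -0.002 -0.005]  travel after turn [ 0.06 -0.33  0.13]
```

Request:
apply_moves --travel '[[0, -0.3, 0.1], [0, 0, 0], [0, 0, 0], [0, 0, 0], [0, 0, 0], [0, 0, 0], [0, 0, 0], [0, 0, 0]]' --turn '[[0, 0, 0], [0, 0, 0], [0, 0, 0], [0, 0, 0], [0, 0, 0], [0, 0, 0], [0, 0, 0], [0, 0, 0]]' --grip '[0, 0, 0.3, 0.5, 1, 1, 1, 1]' --newtons 35

```text
t: 12.12
eef_pos: [0.4575, -0.0068, 0.057]
tool_rot: [0.436, 0.56, 0.433, -0.555]
contact_force: [0.8, -0.2, -1.7]
gripper_width: 0.464
```

```bash
python3 go.py 0.3995 -0.2385 0.19 0.27
```

```text
t 12.12 p [ 0.4575 -0.0068  0.057 ] jaw yaw -0.246 down [ 0.008  0.001 -1.   ] grip 0.464 F [ 0.8 -0.2 -1.7] q [ 0.21  0.46 -0.4   2.19  0.34  0.54 -0.69]
travel cm [-13.36   0.12  23.85] len 27.3
turn [-0.516 -0.001 -0.008]  travel after turn [-13.3  -11.77  20.78]
```

Request:
apply_moves --travel '[[-1, 0, 0], [-2.5, 0, 0], [-3, 0, 0], [-3, 0, 0], [-1.5, 0, 0], [0, 0, 0], [0, 0, 0], [0, 0, 0]]' --turn '[[0, 0, 0], [0, 0, 0], [0, 0, 0], [0, 0, 0], [-0.12, 0, 0], [-0.12, 0, 0], [-0.12, 0, 0], [-0.12, 0, 0]]' --grip '[1, 1, 1, 1, 1, 1, 1, 1]'

```text
t: 12.78
eef_pos: [0.4546, -0.006, 0.176]
tool_rot: [0.56, 0.434, 0.558, -0.432]
contact_force: [-0.6, -0.7, -1.3]
gripper_width: 0.464
```

```bash
python3 go.py 0.3995 -0.2385 0.17 0.27
```

```text
t 12.78 p [ 0.4546 -0.006   0.176 ] jaw yaw 0.252 down [ 0.005  0.    -1.   ] grip 0.464 F [-0.6 -0.7 -1.3] q [ 0.4   0.26 -0.6   2.11  0.2   0.82 -0.07]
travel cm [  0.56 -11.14  21.14] len 23.9
turn [-0.018  0.001 -0.005]  travel after turn [  0.6  -11.51  20.94]
```

Request:
apply_moves --travel '[[0, -1.0, 1.8], [0, -1.7, 3.2], [0, -1.7, 3.2], [0.1, -1.7, 3.2], [0.1, -1.7, 3.2], [0.1, -1.7, 3.2], [0.1, -1.3, 2.5], [0, -0.3, 0.6]]' --turn '[[-0.018, 0, 0], [0, 0, 0], [0, 0, 0], [0, 0, 0], [0, 0, 0], [0, 0, 0], [0, 0, 0], [0, 0, 0]]' --grip '[1, 1, 1, 1, 1, 1, 1, 1]'

```text
t: 13.45
eef_pos: [0.4043, -0.2425, 0.1773]
tool_rot: [0.57, 0.425, 0.564, -0.419]
contact_force: [0.5, 0.2, -1.2]
gripper_width: 0.464
```

```bash
python3 go.py 0.3995 -0.2385 0.062 0.27
```

```text
t 13.45 p [ 0.4043 -0.2425  0.1773] jaw yaw 0.291 down [ 0.011  0.001 -1.   ] grip 0.464 F [ 0.5  0.2 -1.2] q [ 0.82  0.27 -0.47  2.08  0.16  0.82  0.55]
travel cm [11.52 -0.47 -0.54] len 11.5
turn [ 0.021  0.002 -0.011]  travel after turn [11.53 -0.35 -0.51]
```

Request:
apply_moves --travel '[[0.5, -0.5, -0.5], [2.0, 0, 0], [2.5, 0, 0], [2.0, 0, 0], [1.5, 0, 0], [1.0, 0, 0], [0.5, 0, 0], [0, 0, 0]]' --turn '[[0.02, 0.002, -0.01], [0, 0, 0], [0, 0, 0], [0, 0, 0], [0, 0, 0], [0, 0, 0], [0, 0, 0], [0, 0, 0]]' --grip '[1, 1, 1, 1, 1, 1, 1, 1]'

```text
t: 14.12
eef_pos: [0.3969, -0.2328, 0.0756]
tool_rot: [0.561, 0.43, 0.562, -0.429]
contact_force: [-0.1, 0.6, -1.5]
gripper_width: 0.462
```

```bash
python3 go.py 0.3995 -0.2385 0.062 0.27
```

```text
t 14.12 p [ 0.3969 -0.2328  0.0756] jaw yaw 0.266 down [ 0.     0.002 -1.   ] grip 0.462 F [-0.1  0.6 -1.5] q [ 0.74  0.43 -0.4   2.17  0.29  0.59  0.39]
travel cm [1.36 0.1  0.62] len 1.5
turn [-0.004 -0.002 -0.001]  travel after turn [1.36 0.1  0.62]
```

Request:
apply_moves --travel '[[0, 0.1, 0.6], [0.4, 0, 0], [0.4, 0, 0], [0.4, 0, 0], [0.2, 0, 0], [0, 0, 0], [0, 0, 0]]' --turn '[[0, 0, 0], [0, 0, 0], [0, 0, 0], [0, 0, 0], [0, 0, 0], [0, 0, 0], [0, 0, 0]]' --grip '[1, 1, 1, 1, 1, 1, 1]'

```text
t: 14.7
eef_pos: [0.4021, -0.2389, 0.0632]
tool_rot: [0.563, 0.43, 0.56, -0.428]
contact_force: [1.2, 0.4, -1.2]
gripper_width: 0.462
```

```bash
python3 go.py 0.3995 -0.2385 0.062 0.27
```

```text
t 14.7 p [ 0.4021 -0.2389  0.0632] jaw yaw 0.266 down [ 0.005 -0.001 -1.   ] grip 0.462 F [ 1.2  0.4 -1.2] q [ 0.73  0.46 -0.39  2.17  0.31  0.57  0.38]
travel cm [ 0.12 -0.24 -0.11] len 0.3
turn [-0.004  0.002 -0.004]  travel after turn [ 0.12 -0.24 -0.11]
```

Request:
apply_moves --travel '[[0.1, -0.2, -0.1], [0.1, 0, 0], [0, 0, 0], [0, 0, 0], [0, 0, 0], [0, 0, 0], [-1.5, 0, 0], [-3, 0, 0]]' --turn '[[0, 0, -0.004], [0, 0, 0], [0, 0, 0], [0, 0, 0], [0, 0, 0], [0, 0, 0], [0, 0, 0], [0, 0, 0]]' --grip '[1, 1, 1, 0.4, 0.2, 0, 0, 0]'

```text
t: 15.37
eef_pos: [0.3968, -0.237, 0.1044]
tool_rot: [0.559, 0.428, 0.564, -0.43]
contact_force: [0.5, -0.4, 0.1]
gripper_width: 0.997
```

Request:
apply_moves --travel '[[-3, 0, 0], [-3, 0, 0], [-2, 0, 0], [0, 0, 0]]' --turn '[[0, 0, 0], [0, 0, 0], [0, 0, 0], [0, 0, 0]]' --grip '[0, 0, 0, 0]'

```text
t: 15.7
eef_pos: [0.3987, -0.2373, 0.1912]
tool_rot: [0.561, 0.429, 0.563, -0.43]
contact_force: [1.0, 0.2, -0.4]
gripper_width: 1.001
```

```bash
python3 go.py 0.6685 0.0215 0.18 0.27
```

```text
t 15.7 p [ 0.3987 -0.2373  0.1912] jaw yaw 0.266 down [-0.003  0.    -1.   ] grip 1.001 F [ 1.   0.2 -0.4] q [ 0.82  0.24 -0.48  2.08  0.15  0.86  0.53]
travel cm [  1.04  32.85 -17.86] len 37.4
turn [-0.004 -0.001  0.003]  travel after turn [  1.12  32.91 -17.75]
```

Request:
apply_moves --travel '[[0, 3.4, -1.8], [0, 3.5, -1.9], [0, 3.5, -1.9], [0, 3.5, -1.9], [0, 3.5, -1.9], [0, 3.5, -1.9], [0, 3.5, -1.9], [0, 3.5, -1.9]]' --turn '[[0, 0, 0], [0, 0, 0], [0, 0, 0], [0, 0, 0], [0, 0, 0], [0, 0, 0], [0, 0, 0], [0, 0, 0]]' --grip '[0, 0, 0, 0, 0, 0, 0, 0]'

```text
t: 16.37
eef_pos: [0.6315, -0.024, 0.1842]
tool_rot: [0.556, 0.432, 0.558, -0.44]
contact_force: [0.5, -0.2, 0.9]
gripper_width: 0.997
```

```bash
python3 go.py 0.6685 0.0215 0.075 0.27
```

```text
t 16.37 p [ 0.6315 -0.024   0.1842] jaw yaw 0.242 down [-0.01  -0.008 -1.   ] grip 0.997 F [ 0.5 -0.2  0.9] q [ 0.3   0.53 -0.5   1.69  0.3   1.01 -0.07]
travel cm [10.85  4.81 -3.6 ] len 12.4
turn [-0.028  0.006  0.012]  travel after turn [10.92  4.78 -3.4 ]
```

Request:
apply_moves --travel '[[0, 2.4, -1.7], [0, 2.4, -1.6], [0, 0, 0], [2, 0, 0], [2, 0, 0], [1, 0, 0], [0, 0, 0], [0, 0, 0]]' --turn '[[-0.02, 0.006, 0.01], [0, 0, 0], [0, 0, 0], [0, 0, 0], [0, 0, 0], [0, 0, 0], [0, 0, 0], [0, 0, 0]]' --grip '[0, 0, 0, 0, 0, 0, 0, 0]'

```text
t: 17.03
eef_pos: [0.6742, 0.0363, 0.123]
tool_rot: [0.561, 0.427, 0.567, -0.425]
contact_force: [-0.3, 0.1, 1.5]
gripper_width: 1.002
```

```bash
python3 go.py 0.6685 0.0215 0.075 0.27
```

```text
t 17.03 p [0.6742 0.0363 0.123 ] jaw yaw 0.277 down [-0.005  0.008 -1.   ] grip 1.002 F [-0.3  0.1  1.5] q [ 0.19  0.66 -0.49  1.63  0.35  0.95 -0.14]
travel cm [ 4.79 -0.94  1.31] len 5.1
turn [ 0.007 -0.009  0.003]  travel after turn [ 4.8  -0.95  1.28]
```

Request:
apply_moves --travel '[[0, -0.9, 1.3], [0, 0, 0], [1.2, 0, 0], [1.5, 0, 0], [1.3, 0, 0], [0.5, 0, 0], [0, 0, 0], [0, 0, 0]]' --turn '[[0.005, -0.009, 0.003], [0, 0, 0], [0, 0, 0], [0, 0, 0], [0, 0, 0], [0, 0, 0], [0, 0, 0], [0, 0, 0]]' --grip '[0, 0, 0, 0, 0, 0, 0, 0]'

```text
t: 17.7
eef_pos: [0.6693, 0.0167, 0.0755]
tool_rot: [0.564, 0.429, 0.561, -0.429]
contact_force: [0.6, 1.0, -0.2]
gripper_width: 1.001
```

```bash
python3 go.py 0.6685 0.0215 0.075 0.27
```

```text
t 17.7 p [0.6693 0.0167 0.0755] jaw yaw 0.268 down [ 0.003 -0.002 -1.   ] grip 1.001 F [ 0.6  1.  -0.2] q [ 0.2   0.7  -0.46  1.67  0.39  0.86 -0.16]
travel cm [ 0.05  0.05 -0.48] len 0.5
turn [-0.002  0.003 -0.003]  travel after turn [ 0.05  0.05 -0.48]
```

Request:
apply_moves --travel '[[0, 0, -0.5], [0, 0, 0], [0, 0, 0], [0, 0, 0], [0, 0, 0], [0, 0, 0], [0, 0, 0], [0, 0, 0]]' --turn '[[0, 0.003, -0.003], [0, 0, 0], [0, 0, 0], [0, 0, 0], [0, 0, 0], [0, 0, 0], [0, 0, 0], [0, 0, 0]]' --grip '[0, 0, 0.3, 0.45, 1, 1, 1, 1]' --newtons 40

```text
t: 18.37
eef_pos: [0.669, 0.0236, 0.0772]
tool_rot: [0.563, 0.429, 0.562, -0.428]
contact_force: [0.3, -0.2, -1.0]
gripper_width: 0.498
```

```bash
python3 go.py 0.4027 0.2382 0.18
```

```text
t 18.37 p [0.669  0.0236 0.0772] jaw yaw 0.269 down [ 0.002  0.001 -1.   ] grip 0.498 F [ 0.3 -0.2 -1. ] q [ 0.19  0.7  -0.46  1.67  0.39  0.86 -0.16]
travel cm [-10.31 -19.95 -27.77] len 35.7
```

Request:
apply_moves --travel '[[-1, 0, 0], [-2.5, 0, 0], [-3, 0, 0], [-3, 0, 0], [-0.5, -1.5, -2.0], [0, -2, -2.8], [0, -2, -2.8], [0, -2, -2.8]]' --turn '[[0, 0, 0], [0, 0, 0], [0, 0, 0], [0, 0, 0], [0, 0, 0], [0, 0, 0], [0, 0, 0], [0, 0, 0]]' --grip '[1, 1, 1, 1, 1, 1, 1, 1]'

```text
t: 19.03
eef_pos: [0.5714, 0.0982, 0.1848]
tool_rot: [0.561, 0.433, 0.558, -0.432]
contact_force: [-0.1, 0.8, -0.8]
gripper_width: 0.498
```

```bash
python3 go.py 0.4032 0.2403 0.18
```

```text
t 19.03 p [0.5714 0.0982 0.1848] jaw yaw 0.255 down [ 0.006 -0.001 -1.   ] grip 0.498 F [-0.1  0.8 -0.8] q [ 0.15  0.45 -0.55  1.83  0.29  0.94 -0.27]
travel cm [  0.37 -12.7  -17.99] len 22.0
```

Request:
apply_moves --travel '[[0, -2.1, -3.0], [0, -2.1, -3.0], [0, -2.1, -3.0], [0, -2.1, -3.0], [0.1, -2.1, -3.0], [0.1, -1.2, -1.7], [0, 0, 0], [0, 0, 0]]' --turn '[[0, 0, 0], [0, 0, 0], [0, 0, 0], [0, 0, 0], [0, 0, 0], [0, 0, 0], [0, 0, 0], [0, 0, 0]]' --grip '[1, 1, 1, 1, 1, 1, 1, 1]'

```text
t: 19.7
eef_pos: [0.4026, 0.2404, 0.1881]
tool_rot: [0.566, 0.432, 0.558, -0.427]
contact_force: [0.2, 0.0, -1.9]
gripper_width: 0.496
```

```bash
python3 go.py 0.4032 0.2403 0.082 0.27
```

```text
t 19.7 p [0.4026 0.2404 0.1881] jaw yaw 0.265 down [ 0.013 -0.001 -1.   ] grip 0.496 F [ 0.2  0.  -1.9] q [-0.09  0.28 -0.67  2.07  0.24  0.86 -0.64]
travel cm [10.61 -0.08 -0.02] len 10.6
turn [-0.005  0.004 -0.013]  travel after turn [10.61  0.06  0.03]
```

Request:
apply_moves --travel '[[2, 0, 0], [2.5, 0, 0], [2, 0, 0], [1.5, 0, 0], [1.0, 0, 0], [0, 0, 0], [0, 0, 0]]' --turn '[[-0.005, 0.004, -0.012], [0, 0, 0], [0, 0, 0], [0, 0, 0], [0, 0, 0], [0, 0, 0], [0, 0, 0]]' --grip '[1, 1, 1, 1, 1, 1, 1]'

```text
t: 20.28
eef_pos: [0.4116, 0.2373, 0.0984]
tool_rot: [0.563, 0.433, 0.558, -0.428]
contact_force: [0.7, 1.3, 0.3]
gripper_width: 0.495
```

```bash
python3 go.py 0.4032 0.2403 0.082 0.27
```

```text
t 20.28 p [0.4116 0.2373 0.0984] jaw yaw 0.261 down [ 0.01   0.001 -1.   ] grip 0.495 F [0.7 1.3 0.3] q [-0.17  0.43 -0.59  2.12  0.39  0.68 -0.76]
travel cm [ 1.63 -0.75 -0.51] len 1.9
turn [-0.009  0.002 -0.01 ]  travel after turn [ 1.64 -0.73 -0.51]
```

Request:
apply_moves --travel '[[0, -0.7, -0.5], [0.4, 0, 0], [0.4, 0, 0], [0.4, 0, 0], [0.3, 0, 0], [0, 0, 0], [0, 0, 0]]' --turn '[[0, 0.002, -0.01], [0, 0, 0], [0, 0, 0], [0, 0, 0], [0, 0, 0], [0, 0, 0], [0, 0, 0]]' --grip '[1, 1, 1, 1, 1, 1, 1]'

```text
t: 20.87
eef_pos: [0.4055, 0.2414, 0.0852]
tool_rot: [0.561, 0.433, 0.56, -0.43]
contact_force: [0.5, 0.6, -1.3]
gripper_width: 0.501
```

```bash
python3 go.py 0.4032 0.2403 0.082 0.27
```

```text
t 20.87 p [0.4055 0.2414 0.0852] jaw yaw 0.259 down [ 0.004  0.003 -1.   ] grip 0.501 F [ 0.5  0.6 -1.3] q [-0.19  0.45 -0.58  2.14  0.4   0.65 -0.79]
travel cm [ 0.32 -0.25  0.05] len 0.4
turn [-0.011 -0.001 -0.005]  travel after turn [ 0.32 -0.25  0.04]
```

Request:
apply_moves --travel '[[0.2, -0.2, 0], [0.2, 0, 0], [0.1, 0, 0], [0, 0, 0]]' --turn '[[0, 0, -0.004], [0, 0, 0], [0, 0, 0], [0, 0, 0]]' --grip '[1, 1, 1, 1]'

```text
t: 21.2
eef_pos: [0.4036, 0.2413, 0.0821]
tool_rot: [0.561, 0.431, 0.56, -0.431]
contact_force: [-1.2, -0.6, -1.1]
gripper_width: 0.499
```

```bash
python3 go.py 0.4032 0.2403 0.082 0.27
```

```text
t 21.2 p [0.4036 0.2413 0.0821] jaw yaw 0.259 down [ 0.001  0.    -1.   ] grip 0.499 F [-1.2 -0.6 -1.1] q [-0.19  0.46 -0.58  2.14  0.41  0.65 -0.79]
travel cm [ 0.01 -0.07  0.08] len 0.1
turn [-0.011  0.    -0.001]  travel after turn [ 0.01 -0.07  0.08]
```

Request:
apply_moves --travel '[[0.1, 0, 0], [0, 0, 0], [0, 0, 0], [0, 0, 0], [0, 0, 0], [0, 0, 0], [-1.5, 0, 0], [-3, 0, 0]]' --turn '[[0, 0, 0], [0, 0, 0], [0, 0, 0], [0, 0, 0], [0, 0, 0], [0, 0, 0], [0, 0, 0], [0, 0, 0]]' --grip '[1, 1, 0.4, 0.2, 0, 0, 0, 0]'

```text
t: 21.87
eef_pos: [0.4012, 0.2395, 0.1229]
tool_rot: [0.56, 0.429, 0.561, -0.434]
contact_force: [-0.3, 0.1, 0.4]
gripper_width: 1.003
```

Request:
apply_moves --travel '[[-3, 0, 0], [-3, 0, 0], [-2, 0, 0], [0, 0, 0], [0, 0, 0], [0, 0, 0], [0, 0, 0], [0, 0, 0]]' --turn '[[0, 0, 0], [0, 0, 0], [0, 0, 0], [0.12, 0, 0], [0.12, 0, 0], [0.12, 0, 0], [0.12, 0, 0], [0.12, 0, 0]]' --grip '[0, 0, 0, 0, 0, 0, 0, 0]'

```text
t: 22.53
eef_pos: [0.4034, 0.2413, 0.2119]
tool_rot: [0.402, 0.582, 0.403, -0.581]
contact_force: [-0.8, -0.7, -0.0]
gripper_width: 0.997
```

Request:
apply_moves --travel '[[0, 0, 0], [0, 0, 0], [0, 0, 0], [0, 0, 0], [0, 0, 0], [0, 0, 0]]' --turn '[[0.12, 0, 0], [0.12, 0, 0], [0.12, 0, 0], [0.12, 0, 0], [0.12, 0, 0], [0, 0, 0]]' --grip '[0, 0, 0, 0, 0, 0]'

```text
t: 23.03
eef_pos: [0.4029, 0.2409, 0.2112]
tool_rot: [-0.203, -0.677, -0.203, 0.677]
contact_force: [-0.0, 0.1, -0.5]
gripper_width: 0.999
```

```bash
python3 go.py 0.4775 0.411 0.18 -0.92
```

```text
t 23.03 p [0.4029 0.2409 0.2112] jaw yaw -0.989 down [-0.  0. -1.] grip 0.999 F [-0.   0.1 -0.5] q [-0.24  0.22 -0.48  2.05  0.13  0.9  -1.79]
travel cm [  3.13 -10.11 -15.58] len 18.8
turn [-0.069 -0.     0.   ]  travel after turn [  3.12  -9.01 -16.24]
```

```bash
python3 - <<'E'
from fit import *
ims=[]
for c,q in(("scene",(328,104)),("top",(123,191))):
    im=eyes.read_camera(c)[:,:,::-1].copy()
    D=[d for d in eyes.masks_of("mug",c) if abs(d["rect"][0]-q[0])<30 and abs(d["rect"][1]-q[1])<30]
    if D:
        r=fit("mug",{c:D[0]["region"]},(.4775,.411),yaws=(.65,));print(c,np.round(r.x,4),r.fun)
    Rz=R.from_euler("z",.65).as_matrix()
    im=cv2.resize(im,None,fx=6,fy=6,interpolation=2)
    for xy,col in(((.475,.4144),(0,0,255)),((.48,.409),(0,255,0))):
        for P in M["mug"]:
            uv=(proj(P@Rz.T+[*xy,.03],c)+.5)*6
            cv2.polylines(im,[cv2.convexHull(uv.astype(np.int32))],True,col,1)
    x,y=q[0]*6,q[1]*6
    ims.append(im[y-200:y+200,x-200:x+200])
cv2.imwrite("pics/m.png",cv2.hconcat(ims))
E
```

```text
scene [0.4759 0.415  0.6948] 0.10689834505319595
top [ 0.4763  0.409  -0.637 ] 1.673722505569458
```

View pics/m.png

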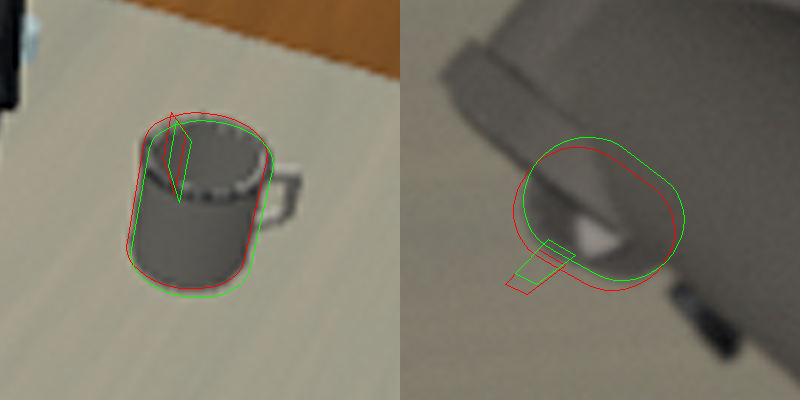

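```bash
python3 - <<'E'
from fit import *
im=eyes.read_camera("scene")
D=eyes.masks_of("mug","scene")
for d in D: print(d["score"],d["rect"])
r=fit("mug",{"scene":D[0]["region"]},(.4775,.411),yaws=(-.92,-.7,-1.2));print(np.round(r.x,4),r.fun)
E
```

```text
0.62 [316.1, 90.6, 343.9, 118.6]
[ 0.4766  0.4155 -0.9001] 0.043739739805459976
```

Request:
apply_moves --travel '[[0.3, -2.0, -3.0], [0.4, -2.0, -3.0], [0.4, -2.0, -3.0], [0.4, -2.0, -3.0], [0.4, -1.6, -2.6], [0, 0, 0], [0, 0, 0]]' --turn '[[0, 0, 0], [0, 0, 0], [0, 0, 0], [0, 0, 0], [0, 0, 0], [-0.08, 0, 0], [0, 0, 0]]' --grip '[0, 0, 0, 0, 0, 0, 0]'

```text
t: 23.92
eef_pos: [0.4748, 0.4055, 0.1891]
tool_rot: [-0.234, -0.667, -0.233, 0.668]
contact_force: [0.2, -0.9, -0.8]
gripper_width: 1.0
```

```bash
python3 go.py 0.478 0.412 0.12 -0.91
```

```text
t 23.92 p [0.4748 0.4055 0.1891] jaw yaw -0.897 down [-0.001 -0.002 -1.   ] grip 1.0 F [ 0.2 -0.9 -0.8] q [-0.45  0.5  -0.48  1.71  0.27  1.   -1.93]
travel cm [ 6.91 -0.31 -0.67] len 6.9
turn [ 0.013  0.002 -0.001]  travel after turn [ 6.91 -0.31 -0.65]
```

Request:
apply_moves --travel '[[0, -0.3, -0.7], [2, 0, 0], [2, 0, 0], [1.5, 0, 0], [0.5, 0, 0], [0, 0, 0], [0, 0, 0]]' --turn '[[0.012, 0, 0], [0, 0, 0], [0, 0, 0], [0, 0, 0], [0, 0, 0], [0, 0, 0], [0, 0, 0]]' --grip '[0, 0, 0, 0, 0, 0, 0]'

```text
t: 24.5
eef_pos: [0.4805, 0.4109, 0.1288]
tool_rot: [0.225, 0.671, 0.224, -0.67]
contact_force: [-0.3, -0.7, 0.5]
gripper_width: 1.0
```

```bash
python3 go.py 0.478 0.412 0.075 -0.91
```

```text
t 24.5 p [0.4805 0.4109 0.1288] jaw yaw -0.925 down [ 0.001 -0.001 -1.   ] grip 1.0 F [-0.3 -0.7  0.5] q [-0.48  0.58 -0.45  1.74  0.31  0.89 -1.99]
travel cm [ 5.38 -0.25  0.14] len 5.4
turn [-0.015 -0.    -0.002]  travel after turn [ 5.38 -0.24  0.13]
```

Request:
apply_moves --travel '[[0, -0.2, 0.1], [1.3, 0, 0], [1.3, 0, 0], [1.3, 0, 0], [0.9, 0, 0], [0.3, 0, 0], [0, 0, 0], [0, 0, 0]]' --turn '[[-0.015, 0, 0], [0, 0, 0], [0, 0, 0], [0, 0, 0], [0, 0, 0], [0, 0, 0], [0, 0, 0], [0, 0, 0]]' --grip '[0, 0, 0, 0, 0, 0, 0, 0]'

```text
t: 25.17
eef_pos: [0.4796, 0.4123, 0.075]
tool_rot: [0.229, 0.67, 0.229, -0.667]
contact_force: [-0.3, -0.1, -0.3]
gripper_width: 1.0
```

```bash
python3 go.py 0.478 0.412 0.075 -0.91
```

```text
t 25.17 p [0.4796 0.4123 0.075 ] jaw yaw -0.91 down [ 0.004  0.001 -1.   ] grip 1.0 F [-0.3 -0.1 -0.3] q [-0.5   0.65 -0.43  1.77  0.36  0.8  -2.01]
travel cm [-0.   -0.07  0.14] len 0.2
turn [-0.    -0.004 -0.002]  travel after turn [-0.   -0.07  0.14]
```

Request:
apply_moves --travel '[[0, 0, 0.1], [0, 0, 0], [0, 0, 0], [0, 0, 0], [0, 0, 0], [0, 0, 0], [0, 0, 0]]' --turn '[[0, 0, 0], [0, 0, 0], [0, 0, 0], [0, 0, 0], [0, 0, 0], [0, 0, 0], [0, 0, 0]]' --grip '[0.1, 0.2, 0.3, 1, 1, 1, 1]' --newtons 35

```text
t: 25.75
eef_pos: [0.4794, 0.4121, 0.0764]
tool_rot: [0.229, 0.671, 0.229, -0.667]
contact_force: [0.0, 0.8, -0.4]
gripper_width: 0.723
```

```bash
python3 go.py 0.6076 0.1985 0.18
```

```text
t 25.75 p [0.4794 0.4121 0.0764] jaw yaw -0.911 down [ 0.006  0.002 -1.   ] grip 0.723 F [ 0.   0.8 -0.4] q [-0.5   0.64 -0.43  1.77  0.36  0.8  -2.01]
travel cm [-10.33  24.76   2.91] len 27.0
```

Request:
apply_moves --travel '[[-1, 0, 0], [-2.5, 0, 0], [-3, 0, 0], [-3, 0, 0], [-0.5, 2.0, 0.2], [0, 3.2, 0.4], [0, 3.2, 0.4], [0, 3.2, 0.4]]' --turn '[[0, 0, 0], [0, 0, 0], [0, 0, 0], [0, 0, 0], [0, 0, 0], [0, 0, 0], [0, 0, 0], [0, 0, 0]]' --grip '[1, 1, 1, 1, 1, 1, 1, 1]'

```text
t: 26.42
eef_pos: [0.5337, 0.32, 0.1866]
tool_rot: [0.233, 0.669, 0.238, -0.664]
contact_force: [0.2, 0.0, -1.1]
gripper_width: 0.722
```

```bash
python3 go.py 0.608 0.1985 0.18
```

```text
t 26.42 p [0.5337 0.32   0.1866] jaw yaw -0.892 down [ 0.004  0.009 -1.   ] grip 0.722 F [ 0.2  0.  -1.1] q [-0.29  0.49 -0.47  1.73  0.26  0.97 -1.75]
travel cm [ 0.58 14.12  1.85] len 14.3
```

Request:
apply_moves --travel '[[0, 3.3, 0.4], [0, 3.3, 0.4], [0, 3.3, 0.4], [0, 2.2, 0.4], [0, 0, 0], [2, 0, 0], [2, 0, 0], [0, 0, 0]]' --turn '[[0, 0, 0], [0, 0, 0], [0, 0, 0], [0, 0, 0], [0, 0, 0], [0, 0, 0], [0, 0, 0], [0, 0, 0]]' --grip '[1, 1, 1, 1, 1, 1, 1, 1]'

```text
t: 27.08
eef_pos: [0.6071, 0.2002, 0.1533]
tool_rot: [0.23, 0.674, 0.232, -0.663]
contact_force: [-0.8, -1.1, -1.7]
gripper_width: 0.725
```

```bash
python3 go.py 0.608 0.1985 0.0814 -0.91
```

```text
t 27.08 p [0.6071 0.2002 0.1533] jaw yaw -0.906 down [ 0.015  0.008 -1.   ] grip 0.725 F [-0.8 -1.1 -1.7] q [-0.11  0.55 -0.43  1.72  0.27  0.92 -1.55]
travel cm [7.19 0.17 0.15] len 7.2
turn [ 0.004 -0.016 -0.003]  travel after turn [7.19 0.19 0.03]
```

Request:
apply_moves --travel '[[1.0, 0, 0], [1.5, 0, 0], [1.5, 0, 0], [1.2, 0, 0], [0.7, 0, 0], [0, 0, 0], [0, 0, 0]]' --turn '[[0, -0.016, -0.003], [0, 0, 0], [0, 0, 0], [0, 0, 0], [0, 0, 0], [0, 0, 0], [0, 0, 0]]' --grip '[1, 1, 1, 1, 1, 1, 1]'

```text
t: 27.67
eef_pos: [0.6065, 0.2037, 0.0909]
tool_rot: [-0.232, -0.668, -0.233, 0.668]
contact_force: [0.2, 0.1, -0.5]
gripper_width: 0.727
```

```bash
python3 go.py 0.608 0.1985 0.0814 -0.91
```

```text
t 27.67 p [0.6065 0.2037 0.0909] jaw yaw -0.902 down [-0.001  0.001 -1.   ] grip 0.727 F [ 0.2  0.1 -0.5] q [-0.13  0.63 -0.4   1.74  0.31  0.83 -1.58]
travel cm [0.95 0.5  0.2 ] len 1.1
turn [0.008 0.    0.002]  travel after turn [0.95 0.5  0.2 ]
```

Request:
apply_moves --travel '[[0, 0.5, 0.2], [0.3, 0, 0], [0.3, 0, 0], [0.3, 0, 0], [0.1, 0, 0], [0, 0, 0]]' --turn '[[0, 0, 0], [0, 0, 0], [0, 0, 0], [0, 0, 0], [0, 0, 0], [0, 0, 0]]' --grip '[1, 1, 1, 1, 1, 1]'

```text
t: 28.17
eef_pos: [0.6096, 0.1982, 0.0819]
tool_rot: [0.231, 0.669, 0.232, -0.667]
contact_force: [0.8, -0.0, -1.2]
gripper_width: 0.723
```

```bash
python3 go.py 0.608 0.1985 0.0814 -0.91
```

```text
t 28.17 p [0.6096 0.1982 0.0819] jaw yaw -0.903 down [ 0.002  0.002 -1.   ] grip 0.723 F [ 0.8 -0.  -1.2] q [-0.13  0.64 -0.4   1.75  0.32  0.81 -1.58]
travel cm [ 0.05 -0.12  0.1 ] len 0.2
turn [ 0.007 -0.003  0.   ]  travel after turn [ 0.05 -0.12  0.1 ]
```

Request:
apply_moves --travel '[[0.1, 0, 0], [0, 0, 0], [0, 0, 0], [0, 0, 0], [0, 0, 0], [0, 0, 0], [-1.5, 0, 0], [-3, 0, 0]]' --turn '[[0, 0, 0], [0, 0, 0], [0, 0, 0], [0, 0, 0], [0, 0, 0], [0, 0, 0], [0, 0, 0], [0, 0, 0]]' --grip '[1, 1, 0.2, 0.1, 0, 0, 0, 0]'

```text
t: 28.83
eef_pos: [0.6067, 0.1972, 0.1223]
tool_rot: [-0.232, -0.666, -0.233, 0.67]
contact_force: [-0.6, -0.2, -0.1]
gripper_width: 0.999
```

Request:
apply_moves --travel '[[-3, 0, 0], [-3, 0, 0], [-3, 0, 0], [-2, -3.8, -0.4], [0, -4, -0.4], [0, -4, -0.4], [0, -4, -0.4], [0, -4, -0.4]]' --turn '[[0, 0, 0], [0, 0, 0], [0, 0, 0], [0, 0, 0], [0, 0, 0], [0, 0, 0], [0, 0, 0], [0, 0, 0]]' --grip '[0, 0, 0, 0, 0, 0, 0, 0]'

```text
t: 29.5
eef_pos: [0.5102, 0.3589, 0.2447]
tool_rot: [0.225, 0.674, 0.223, -0.667]
contact_force: [0.3, 0.9, 0.4]
gripper_width: 0.998
```

Request:
apply_moves --travel '[[0, -4, -0.4], [0, -4, -0.4], [0, -4, -0.4], [0, -4, -0.4], [0, -4, -0.4], [0, -4, -0.4], [0, 0, 0], [0, 0, 0]]' --turn '[[0, 0, 0], [0, 0, 0], [0, 0, 0], [0, 0, 0], [0, 0, 0], [0, 0, 0], [0, 0, 0], [0, 0, 0]]' --grip '[0, 0, 0, 0, 0, 0, 0, 0]'

```text
t: 30.17
eef_pos: [0.3686, 0.5819, 0.2465]
tool_rot: [0.227, 0.673, 0.23, -0.665]
contact_force: [1.8, 0.1, -0.0]
gripper_width: 1.002
```

```bash
python3 go.py; cat > chk.py <<'E'
from fit import *
pads={"mug":(.6076,.1985,-.91),"canister":(.4027,.2382,0),"tea_tin":(.6477,-.2159,.16),"spoon_tray":(.3995,-.2385,1.841)}
for c in("scene","top"):
    im=eyes.read_camera(c)[:,:,::-1].copy();big=cv2.resize(im,None,fx=3,fy=3,interpolation=2);tiles=[]
    for n,p in pads.items():
        q=proj(np.array([[p[0],p[1],.06]]),c)[0]
        D=[d for d in eyes.masks_of(n,c) if np.hypot((d["rect"][0]+d["rect"][2])/2-q[0],(d["rect"][1]+d["rect"][3])/2-q[1])<14]
        if D:
            r=fit(n,{c:D[0]["region"]},p[:2],z0=.035,yaws=(p[2],));print(c,n,round(D[0]["score"],2),"off mm",np.round((r.x[:2]-p[:2])*1000,1),"dyaw",round(r.x[2]-p[2],2),"res",round(r.fun,3))
        else: print(c,n,"none")
        x,y=(q*6).astype(int);B=cv2.copyMakeBorder(cv2.resize(im,None,fx=6,fy=6,interpolation=2),200,200,200,200,cv2.BORDER_CONSTANT)
        tiles.append(cv2.resize(B[y:y+400,x:x+400],(200,200)))
    cv2.imwrite(f"pics/chk_{c}.png",cv2.hconcat(tiles))
cv2.imwrite("pics/chk.png",cv2.vconcat([cv2.imread(f"pics/chk_{c}.png") for c in("scene","top")]))
E
python3 chk.py
```

```text
t 30.17 p [0.3686 0.5819 0.2465] jaw yaw -0.913 down [ 0.009  0.008 -1.   ] grip 1.002 F [ 1.8  0.1 -0. ] q [-0.74  0.55 -0.53  1.5   0.3   1.16 -2.24]
scene mug 0.68 off mm [-0.1  0. ] dyaw -0.06 res 0.032
scene canister 0.63 off mm [1.3 1.1] dyaw 0.11 res 0.029
scene tea_tin 0.75 off mm [2.4 1.1] dyaw -0.01 res 0.033
scene spoon_tray 0.74 off mm [-0.2 -2.3] dyaw -0.02 res 0.025
top mug 0.86 off mm [ 2.9 -2. ] dyaw 0.04 res 0.053
top canister 0.6 off mm [ 13.5 -17.3] dyaw 0.36 res 4.282
top tea_tin 0.82 off mm [ 4.4 -1. ] dyaw -0.01 res 0.031
top spoon_tray 0.92 off mm [ 0.4 -3. ] dyaw -0.01 res 0.028
```

View pics/chk.png

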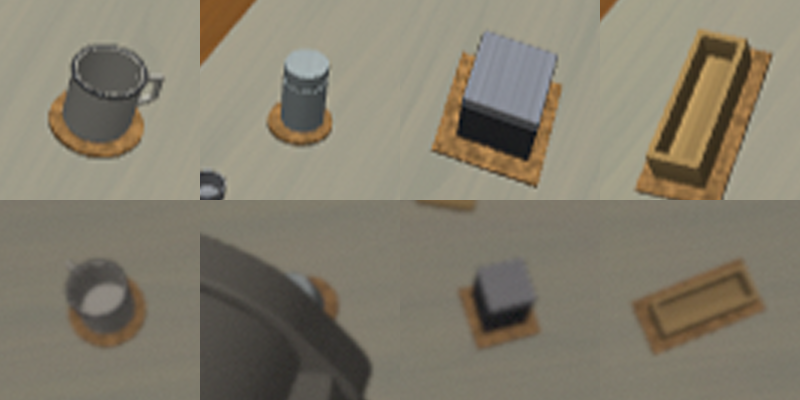

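The crops show all four things upright and square on their pads, with fitted offsets of 4.5 mm or less. The one outlier is the top-view canister, which the arm hides. The arm is clear of everything, so I hand in.

```bash
python3 -c "
from station import bot;print(bot.hand_in())"
```

```text
the job is handed in; nothing more can be done
None
```

I put the tea tin, spoon tray, canister and mug back on their cork pads in that order. Each was lowered until about touching and then released, and I handed the job in at about 31 s. The interface reports no verdict.

| Thing | Offset from pad centre, scene view | Offset, top view | Turn error |
|---|---|---|---|
| Mug | 0.1 mm | 3.5 mm | not judged |
| Canister | 1.7 mm | not usable | not judged |
| Tea tin | 2.6 mm | 4.5 mm | 0.01 rad |
| Spoon tray | 2.3 mm | 3.0 mm | 0.02 rad or less |

- **Upright:** in the last pictures all four stand upright on their pads, and the gripper was well clear of them.
- **Canister:** the top view could not confirm it, because the arm hid it and the fit there was meaningless. Its placing rests on the scene view alone.
- **Mug start position:** before the grasp the two cameras disagreed by about 7 mm on where the mug stood. The grasp and the placing came out fine.
- **Sugar tin and scoop:** I never went near either and felt no contact, but I did not measure them again at the end.

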